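# Refit the stop block round the bend of the guard arm

## Task

The cutter guard's bent arm, knocked a little out of true, has lost its stop block. Pick up the drilled steel block, thread it over the arm's free end, work it round the bend by feel without letting it bind, and push it home against the socket until the spring catch snaps up behind it. Let go with the block hanging upright; be gentle with the arm (never load it with 20 N) and leave the things lying around where they are.

Things in the scene. Friction and masses are not known exactly. Their poses are not given: they have to be found in the camera images.
- stop_block: drilled dark steel stop block, 30 (own x, along the bore) x 30 (y) x 36 (z) mm, 0.11 to 0.22 kg; origin = centre of its underside. A 15.2 mm bore runs right through along its x, axis 21 mm above the underside; either end may go on first. It starts upright on the table; the 30 mm width (y) is the grip.
- bore (a point): centre of the block's bore: midway along it, on its axis, 21 mm above the centre of the underside
- guard_arm: fixed grey cast foot and post (129 mm high) with a level, rigid 12 mm steel rod, axis at z = 105; origin under the post, on the table. As made: socket face at own x = -26; rod along -x to x = -92 (y = 0), bend of 70 degrees, centre-line radius 50 about (-92, -50), 55 mm straight leg along (-0.342, -0.940) to a half-round end. Home: bore centre at x = -41, y = 0. mm
- rod_seat (a point): point on the rod's axis in the socket's flat face, (-26, 0, 105) mm in the arm's frame; the home block's end face lies here. The rod has been knocked: it is true up to x = -62, but from that kink on all the rest stands turned, still level, 0.04 to 0.16 rad counter-clockwise seen from above, and the bend is up to 0.08 rad tighter or wider than made. Not measured: see or feel it
- bend_mid (a point): where the middle of the bend lay as made, (-120.7, -9.0, 105) mm in the arm's frame: the knocked rod now passes 2 to 10 mm to the -y side of it. In the bend the 30 mm block has only 0.1 to 0.4 mm of play to each side and must be felt round; on the straight parts 1.6 mm
- leg_mid (a point): where the middle of the free leg lay as made, (-148.4, -58.8, 105) mm in the arm's frame; the knocked leg's middle is now 2 to 20 mm away, towards +x and -y. The free end (centre of its half-round, radius 6), as made at (-157.8, -84.6, 105), is 2 to 25 mm away
- spring_catch (a joint): sprung catch (rad), 12 mm wide, below the root of the rod; its tooth stands 1.5 mm behind the home block's end and reaches up to 16 mm below the rod's axis. 0 = up, about 0.06 to 0.2 = pressed down under a passing block, max 0.4. The block meets its ramp some 43 mm before home and rides over it (2 to 6 N along the rod); it snaps back to 0 behind the home block.
- sanding_block: cork sanding block 51 x 78 x 30 mm, bystander; origin = centre of its underside
- flat_offcut: flat light wood off-cut 60 x 85 x 22 mm, bystander; origin = centre of its underside
- dark_offcut: dark wood off-cut 42 x 62 x 25 mm, bystander; origin = centre of its underside
Mind the look-alikes: they are no part of the job. Of the things that look like the stop_block, the largest one is meant.

How it is judged:
By the outcome, as a careful person would: the job done as asked, in the order asked, and still so for the second after the job is handed in, with the robot touching nothing.
It also fails if it takes over 72 s, if anything falls off the work surface, if the arm or the gripper's body presses on something with over 40 N, if the wrist force passes 120 N, or if a joint passes its speed limit or range.

## Robot

A 6-joint arm with a two-finger parallel gripper is mounted at the origin on a cart in front of the work surface, level with it; the furniture and walls round the work are solid. World frame = base frame: x ahead of the robot, y to its left, z up, the work surface at z = 0. Lengths are in m, angles in rad, forces in N, time in s.
With the tool pointing down it reaches from about 0.275 to 0.725 m from the base axis. Payload 15.9 kg.
Tool frame: the origin (TCP) lies on the centre line of the jaws, within the pads' length; the fingertips stand 19 mm ahead of it and the grasp point (between the pads) is the TCP; z points along the fingers, y is the line along which they close (so a half turn about z gives the same grasp; the last joint's range is limited). The gripper opens to 85 mm and grips with 20 to 120 N. Pads are 22 mm wide; open, the fingers measure 114 mm over their backs; the gripper's body (76 mm by 85 mm) begins 54 mm behind the grasp point. The pads swing forward as they close: fully open they stand 13 mm farther back than shut.
Start: joints at [1.313, 0.213, -0.034, 1.323, 0, 1.571], TCP at [0.127, 0.483, 0.25] pointing down, gripper open.
Joint ranges: [-2.98, 2.98], [-0.74, 1.72], [-1.14, 1.35], [-2.1, 2.04], [-1.57, 1.44], [-3.14, 3.14]. Speed limits (rad/s): [1.89, 1.89, 2.39, 2.57, 3.14, 3.14].

## Interface

Orientations are given as a unit quaternion [x, y, z, w].
In Python, from cell import robot gives the robot as it stands. The module is installed in compiled form; this text tells all that it offers.
- The arm moves only by the tool carry_out, never from a script. Its argument "deltas" is a list of rows, each an object with "delta_pos": the shift along the tool's x, y, z in mm, a list of three; "roll": the turn about the tool's z in degrees. A call has 1 to 12 rows; each row is the pose to reach, as a shift and turn from the pose commanded when the call began, along the tool's axes at that moment; what a row does not reach only later rows make up. A row lasts 1/12 s, in which the tool goes at most 41.7 mm and 7.16 degrees, less where a joint would pass 70% of its speed; a pose out of reach is approached as far as the arm can. A call with a gripper value outside its range is refused whole. "hand" is the finger opening in mm, from 0 to 85.4, set as the call begins (left out, the last holds). The fingers move at their own pace and stop on an object; "grip_force" is the grip in N (left out, the last holds). Time passes only in rows, so rows that repeat a pose let the fingers close. It gives the time, the measured TCP pose, the force, the opening and the grip force at its end, in the units of the state.
- robot.get_state(): the state, without advancing time (a new reading comes with each control period).
- robot.read_camera(name): name is "scene" or "top"; returns (picture, depth): 480x640x3 uint8, red, green, blue; 480x640 float32, m along the optical axis (not along the pixel's ray), 0 where there is no reading.
- robot.camera_info(name): a dict with "mtx" (3x3 intrinsics, pixels), "dist_coeffs" ([k1, k2, p1, p2, k3] as OpenCV has them; the pictures are not rectified), "world_from_camera" (4x4, takes a point from camera to world coordinates). Camera axes: x right, y up, looking along -z (the intrinsics and any distortion apply to the point x, -y, -z); pixel columns grow to the right and rows downward; lengths in m; the calibration is good to about 2 mm. A picture is of the moment at which its call begins. camera_info takes no time and is no camera call.
- robot.close_job(): hands the job in; it is judged then, once.
The state is a dict: "time_s": time; "qpos": joint angles; "joint_velocities": joint speeds; "joint_efforts": joint torques, N m; "tcp_pos": TCP position; "tool_rot": TCP orientation; "ft_force": force on the tool from outside, world axes, zero at the start; "moment": the same for the moment, N m; "grip_width": opening from 0.0 (shut) to 1.0 (fully open); "finger_force": force on a finger pad.
Only numpy, scipy, OpenCV 4.12 (cv2) and the standard library are available. Lean on these libraries where they do the work, as an engineer would, in place of code of your own. Each camera call takes 0.05 s, during which the arm holds its last target. There are 200 camera calls.

## Working session

There is one attempt and no reset: what is moved stays moved. The work goes in short steps, Python scripts to look and compute and a tool call to move; the robot and the scene stay as the last step left them, time stands still between calls to the robot, and variables do not carry over. Pictures are saved under pics/ and viewed, at most 10 in all, crops included, and the job is handed in when it is done.

Besides the shell and the picture viewer there is one more tool, called after ">>>" as name(argument=value, ...) on one line, values as JSON. carry_out: Moves the arm, as the interface text tells. Its arguments: {"type":"object","properties":{"deltas":{"type":"array"},"hand":{"type":"number"},"grip_force":{"type":"number"}},"required":["deltas"]}

```bash
mkdir -p pics; cat > h.py <<'E'
from cell import robot
import numpy as np, cv2
def look(n):
    im,d=robot.read_camera(n); return im[:,:,::-1].copy(),d
def pts(name,uv,depth=None,z=None):
    c=robot.camera_info(name); K=np.array(c["mtx"]);T=np.array(c["world_from_camera"])
    p=cv2.undistortPoints(np.array(uv,float).reshape(-1,1,2),K,np.array(c["dist_coeffs"],float)).reshape(-1,2)
    r=np.c_[p[:,0],-p[:,1],-np.ones(len(p))]@T[:3,:3].T
    o=T[:3,3]
    if z is not None: return o+r*((z-o[2])/r[:,2])[:,None]
    return o+r*np.asarray(depth).reshape(-1,1)
def proj(name,P):
    c=robot.camera_info(name); K=np.array(c["mtx"]);T=np.array(c["world_from_camera"])
    q=(np.atleast_2d(P)-T[:3,3])@T[:3,:3]; q=q*[1,-1,-1]
    return cv2.projectPoints(q,np.zeros(3),np.zeros(3),K,np.array(c["dist_coeffs"],float))[0].reshape(-1,2)
E
python3 - <<'E'
from h import *
for n in("top","scene"):
    im,d=look(n); cv2.imwrite(f"pics/{n}0.png",im); np.save(f"{n}0.npy",d)
    c=robot.camera_info(n); print(n,np.round(c["world_from_camera"],3).tolist(),np.round(c["mtx"],1).tolist())
print(robot.get_state())
E
```

```text
top [[0.023, 0.995, -0.093, 0.438], [-1.0, 0.025, 0.016, -0.242], [0.018, 0.092, 0.996, 1.062], [0.0, 0.0, 0.0, 1.0]] [[563.3, 0.0, 320.2], [0.0, 563.3, 239.4], [0.0, 0.0, 1.0]]
scene [[-0.807, 0.404, -0.431, 0.189], [-0.591, -0.56, 0.581, 0.241], [-0.007, 0.724, 0.69, 0.675], [0.0, 0.0, 0.0, 1.0]] [[513.9, 0.0, 323.7], [0.0, 513.9, 237.9], [0.0, 0.0, 1.0]]
{'time_s': 0.1, 'qpos': array([ 1.31300966e+00,  2.13294010e-01, -3.49600226e-02,  1.32349120e+00,
        1.96636987e-05,  1.57080643e+00]), 'joint_velocities': array([-0.00160107, -0.00039883,  0.00325635, -0.00027847, -0.0003299 ,
        0.00025735]), 'joint_efforts': array([-8.40644589e-05, -6.87250257e+01,  4.87806666e+01,  1.21798535e-02,
        1.21408880e-05,  1.26069241e-05]), 'tcp_pos': array([0.12739591, 0.48321833, 0.24988652]), 'tool_rot': array([ 1.28541734e-01,  9.91703987e-01, -4.69255574e-04, -7.07327766e-05]), 'ft_force': array([-0.64017552, -0.01205064, -0.4596483 ]), 'moment': array([-0.01603802, -0.0332001 , -0.00235252]), 'finger_force': 0.0, 'grip_width': 1.0002320199378874}
```

View pics/top0.png

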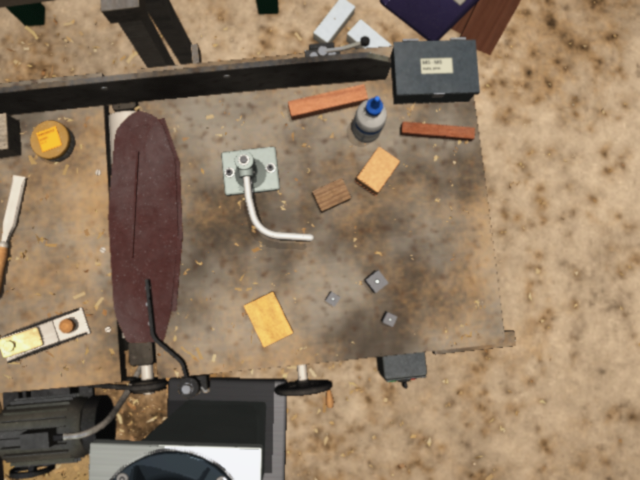

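View pics/scene0.png

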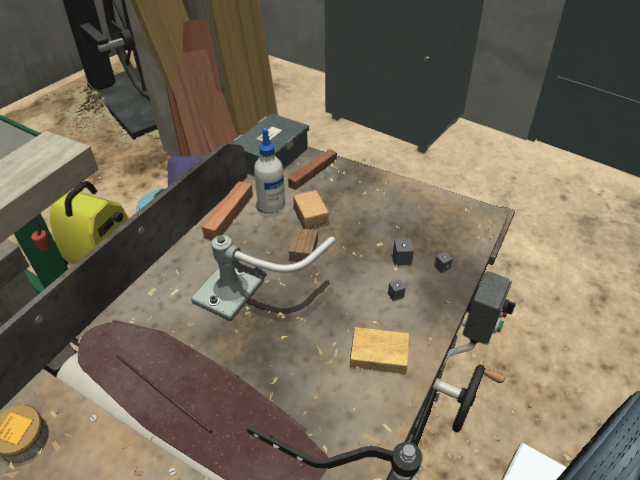

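Both views show the post at top (247,160), with the rod running down and bending right to about (311,238). There are three dark drilled blocks, in top/scene pixels:
- A (376,281) / (403,252)
- B (332,297) / (397,289)
- C (389,319) / (444,262)

A looks largest, so it's the stop block by description. I'll confirm that in a crop and by measured size.

```bash
python3 - <<'E'
from h import *
top=cv2.imread("pics/top0.png"); d=np.load("top0.npy"); sc=cv2.imread("pics/scene0.png"); ds=np.load("scene0.npy")
for (u,v) in((376,281),(332,297),(389,319)):
    P=pts("top",[(u,v)],depth=[d[v,u]])[0]
    sub=d[v-25:v+25,u-25:u+25]; vs,us=np.mgrid[v-25:v+25,u-25:u+25]
    Q=pts("top",np.c_[us.ravel(),vs.ravel()],depth=sub.ravel())
    h=P[2]; m=Q[:,2]>max(h-0.006,0.006)
    pp=pts("top",np.c_[us.ravel(),vs.ravel()][m],z=h)
    r=cv2.minAreaRect((pp[:,:2]*1000).astype(np.float32)); print("block",u,v,P.round(4),m.sum(),r)
# rod mask by height from depth, and colour
vs,us=np.mgrid[140:260,210:330]; uv=np.c_[us.ravel(),vs.ravel()]
Q=pts("top",uv,depth=d[140:260,210:330].ravel())
print("heights",np.percentile(Q[:,2],[1,50,90,97,99]))
m=((Q[:,2]>0.085)&(Q[:,2]<0.118)); print(m.sum())
M=m.reshape(120,120).astype(np.uint8)*255
C=top[140:260,210:330].copy(); C[M>0]=(0.5*C[M>0]+[0,0,127]).astype(np.uint8)
A=cv2.resize(C,None,fx=3.3,fy=3.3,interpolation=cv2.INTER_CUBIC)
B=cv2.resize(top[230:350,300:420],None,fx=3.3,fy=3.3,interpolation=cv2.INTER_CUBIC)
cv2.imwrite("pics/crop1.png",np.hstack([A,B]))
H=Q[:,2]>0.12; print("post top",Q[H].mean(0), Q[H].max(0),H.sum())
E
```

```text
block 376 281 [ 0.4604 -0.3621  0.0376] 288 ((470.21844482421875, -362.43609619140625), (85.87026977539062, 67.22654724121094), 14.793601036071777)
block 332 297 [ 0.4295 -0.2833  0.0215] 138 ((431.1558532714844, -277.4503173828125), (48.7179069519043, 104.92874145507812), 26.29976463317871)
block 389 319 [ 0.3918 -0.3883  0.0267] 132 ((386.29266357421875, -380.51373291015625), (100.96311950683594, 55.9353141784668), 58.34557342529297)
heights [-0.00402171  0.00125431  0.02714057  0.11476733  0.12379757]
896
post top [ 0.61095073 -0.14952738  0.32503442] [ 0.67431917 -0.10924407  1.06245729] 312
```

View pics/crop1.png

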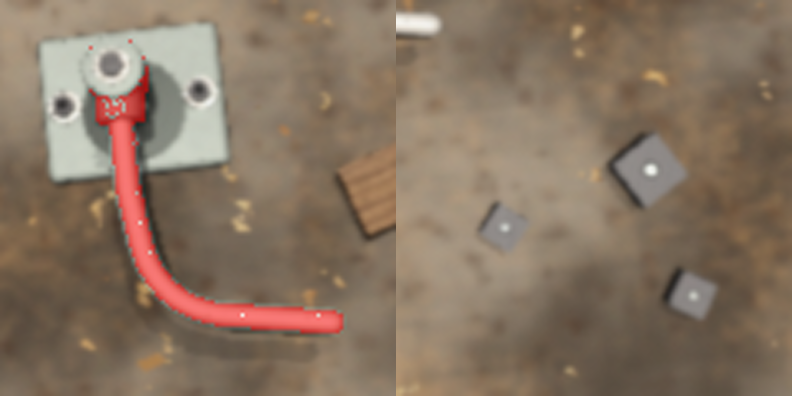

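Block A measures 37 mm high, against 21 mm for B and 27 mm for C, and has the largest top. It's the stop block, at about (0.460,-0.362). In the left half of the crop, the rod mask is clean. Next I need the bore direction and the rod lines.

```bash
cat > rod.py <<'E'
from h import *
top=cv2.imread("pics/top0.png"); d=np.load("top0.npy")
vs,us=np.mgrid[140:260,210:330]; uv=np.c_[us.ravel(),vs.ravel()].astype(float)
Q=pts("top",uv,depth=d[140:260,210:330].ravel())
M=((Q[:,2]>0.085)&(Q[:,2]<0.118)).reshape(120,120).astype(np.uint8)
M=cv2.morphologyEx(M,cv2.MORPH_CLOSE,np.ones((3,3),np.uint8))
P=pts("top",uv[M.ravel()>0],z=0.107)[:,:2]*1000
E
python3 - <<'E'
from rod import *
# plate
def block_rect(lo,hi,u0,u1,v0,v1,z):
    vv,uu=np.mgrid[v0:v1,u0:u1]; q=np.c_[uu.ravel(),vv.ravel()].astype(float)
    W=pts("top",q,depth=d[v0:v1,u0:u1].ravel()); m=((W[:,2]>lo)&(W[:,2]<hi)).reshape(uu.shape).astype(np.uint8)
    m=cv2.morphologyEx(m,cv2.MORPH_OPEN,np.ones((3,3),np.uint8))
    n,l,s,_=cv2.connectedComponentsWithStats(m); i=1+np.argmax(s[1:,4])
    w=pts("top",q[(l==i).ravel()],z=z)[:,:2]*1000
    return cv2.minAreaRect(w.astype(np.float32)),w.mean(0)
print("A",block_rect(0.030,0.045,355,400,260,305,0.036))
g=cv2.cvtColor(top,cv2.COLOR_BGR2HSV)
# plate by colour: light grey-green
sub=top[130:210,205:290].astype(int); m=((sub.min(2)>120)&(sub.max(2)-sub.min(2)<40)).astype(np.uint8)
m=cv2.morphologyEx(m,cv2.MORPH_OPEN,np.ones((5,5),np.uint8)); c=max(cv2.findContours(m,0,1)[0],key=cv2.contourArea)
w=pts("top",(c.reshape(-1,2)+[205,130]).astype(float),z=0.008)[:,:2]*1000
print("plate",cv2.minAreaRect(w.astype(np.float32)))
H=pts("top",[(243.6,159.7)],z=0.129)[0]; print("post",H)
# rod centreline: leg binned in y, first part binned in x
for y in range(-255,-110,8):
    s=P[(P[:,1]>=y)&(P[:,1]<y+8)&(P[:,0]<500)]
    if len(s)>3: print("y",y+4,s.mean(0).round(1),len(s))
for x in range(480,600,8):
    s=P[(P[:,0]>=x)&(P[:,0]<x+8)]
    if len(s)>3: print("x",x+4,s.mean(0).round(1),len(s),np.ptp(s[:,1]).round(1))
sc=cv2.imread("pics/scene0.png")
cv2.imwrite("pics/crop2.png",np.hstack([cv2.resize(sc[225:280,375:430],(400,400),interpolation=cv2.INTER_CUBIC),cv2.resize(sc[225:325,185:285],(400,400),interpolation=cv2.INTER_CUBIC)]))
E
```

```text
A (((460.3559875488281, -364.10064697265625), (30.00827980041504, 30.281005859375), 40.85424041748047), array([ 460.82600905, -364.18012119]))
plate ((650.9769287109375, -116.64251708984375), (121.06449127197266, 119.4868392944336), 2.8528761863708496)
post [ 0.65707037 -0.12497209  0.129     ]
x 524 [ 526.9 -222.9] 43 64.7
x 532 [ 532.1 -205.7] 217 87.1
x 540 [ 538.6 -181.4] 111 92.2
x 548 [ 547.6 -153.6] 47 20.7
x 556 [ 556.1 -146.6] 42 17.3
x 564 [ 564.1 -142.2] 31 13.9
x 572 [ 571.7 -140.2] 35 13.9
x 580 [ 580.1 -137.4] 36 12.2
x 588 [ 588.1 -135.3] 31 12.2
x 596 [ 595.7 -133.8] 38 14.0
```

View pics/crop2.png

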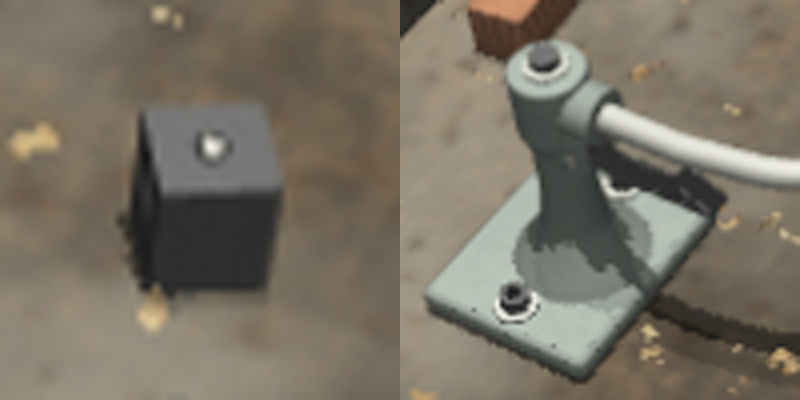

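The scene crop shows block A's large front face plain, and a dark hole in its narrow left face at crop (148,180). So the bore runs along about 41° in the world, and the grip axis is about −49°/131°. The post and socket are clear in the right half. Next I'll fit the rod's centreline to the mask points.

```bash
cat >> rod.py <<'E'
from scipy.optimize import least_squares
def segs(p):
    x,y,w,a,b=p; u=np.array([np.cos(w+np.pi),np.sin(w+np.pi)]); O=np.array([x,y])
    K=O+62*u; t1=w+np.pi+a; u1=np.array([np.cos(t1),np.sin(t1)]); n1=np.array([-u1[1],u1[0]])
    S=K+30*u1; C=S+50*n1; B=np.radians(70)+b; t2=t1+B
    u2=np.array([np.cos(t2),np.sin(t2)]); n2=np.array([-u2[1],u2[0]]); E=C-50*n2
    return O,u,K,u1,n1,S,C,B,t1,t2,u2,n2,E
def curve(p,s):
    "s = arclength from post axis (0) outward -> point, heading"
    O,u,K,u1,n1,S,C,B,t1,t2,u2,n2,E=segs(p)
    if s<62: return O+s*u, p[2]+np.pi
    if s<92: return K+(s-62)*u1,t1
    f=(s-92)/50
    if f<B: t=t1+f; return C+50*np.array([np.sin(t),-np.cos(t)]),t
    return E+(s-92-50*B)*u2,t2
SS=np.arange(27,220,0.5)
def res(p,P=None):
    c=np.array([curve(p,s)[0] for s in SS]); D=np.linalg.norm(P[:,None]-c[None],axis=2); return D.min(1)
def fit(P,prior=(657,-125,np.radians(7.2))):
    f=lambda p: np.r_[res(p,P)/3,(p[0]-prior[0])/1.*3,(p[1]-prior[1])*3,(p[2]-prior[2])/np.radians(1)*5,(p[3]-.1)/.06,p[4]/.05]
    r=least_squares(f,[*prior,.1,0.0]); return r.x,res(r.x,P)
E
python3 - <<'E'
from rod import *
Pm=P[(P[:,0]<628)]
x,r=fit(Pm); print(x.round(4),np.degrees(x[2:]).round(2),"rms",np.sqrt((r**2).mean()),"max",r.max(),len(Pm))
np.save("rod.npy",x)
O,u,K,u1,n1,S,C,B,t1,t2,u2,n2,E=segs(x)
tip=E+55*u2; print("K",K,"S",S,"C",C,"E",E,"tip",tip,"leghead",np.degrees(t2)-360)
along=(P-E)@u2; near=abs((P-E)@n2)<8; print("leg length seen",np.sort(along[near])[-6:])
lat=(Pm-E)@n2; 
for a in range(0,60,10):
    k=near&(along>a)&(along<a+10); print(a,((P-E)@n2)[k].mean().round(2),k.sum())
sc=cv2.imread("pics/scene0.png")[225:280,375:430].astype(int).sum(2)
print(sc[13:42:3,16:42:2])
E
```

```text
[ 6.573573e+02 -1.248276e+02  1.246000e-01  1.827000e-01  1.720000e-02] [ 7.14 10.47  0.98] rms 3.502028007243095 max 7.131343434454772 745
K [ 595.83795257 -132.53241593] S [ 567.24341464 -141.60723826] C [ 582.36811852 -189.26480148] E [ 532.38324446 -188.03501893] tip [ 531.03048365 -243.01838039] leghead -91.40936912475348
leg length seen [55.82016434 57.09975786 57.18409412 57.26839757 57.35266831 57.43690647]
0 1.08 42
10 0.16 42
20 0.49 40
30 0.2 40
40 -0.51 41
50 -0.09 32
[[317 300 292 304 311 317 325 297 295 288 266 269 280]
 [335 337 353 357 358 355 355 355 352 356 334 279 283]
 [330 346 228 364 354 320 597 443 359 355 352 299 295]
 [313 233 103 362 356 364 293 320 357 353 356 323 311]
 [294 150 145 351 353 359 358 361 351 326 324 294 283]
 [296  98 141 135 139 135 141 143 138 138 137 201 290]
 [255 102 100 139 137 141 135 142 139 135 138 272 314]
 [291 129  94 137 135 139 137 142 138 136 146 325 326]
 [336 191 105 138 136 145 141 141 136 139 168 320 323]
 [388 394 289 229 236 235 277 266 257 251 269 320 324]]
```

>>> carry_out(deltas=[{"delta_pos": [-40,-20,0],"roll": 7},{"delta_pos": [-75,-50,0],"roll": 14},{"delta_pos": [-100,-85,0],"roll": 21},{"delta_pos": [-120,-120,0],"roll": 28},{"delta_pos": [-140,-160,0],"roll": 35},{"delta_pos": [-155,-200,0],"roll": 42},{"delta_pos": [-170,-240,0],"roll": 49},{"delta_pos": [-185,-280,0],"roll": 56},{"delta_pos": [-200,-320,0],"roll": 63},{"delta_pos": [-210,-360,0],"roll": 70},{"delta_pos": [-220,-400,0],"roll": 77},{"delta_pos": [-230,-440,0],"roll": 84}])

```text
time_s: 1.1
tcp_pos: [0.2389, 0.0504, 0.2504]
tool_rot: [0.723, 0.69, 0.0, 0.0]
ft_force: [0.9, 0.5, -0.0]
grip_width: 0.998
finger_force: 0.0
```

>>> carry_out(deltas=[{"delta_pos": [-30,20,0],"roll": 4},{"delta_pos": [-64,40,0],"roll": 8},{"delta_pos": [-98,60,0],"roll": 12},{"delta_pos": [-132,80,0],"roll": 16},{"delta_pos": [-166,100,0],"roll": 20},{"delta_pos": [-200,120,0],"roll": 24},{"delta_pos": [-234,140,0],"roll": 28},{"delta_pos": [-268,160,0],"roll": 32},{"delta_pos": [-302,180,0],"roll": 36},{"delta_pos": [-336,200,0],"roll": 40},{"delta_pos": [-350,220,0],"roll": 40},{"delta_pos": [-350,220,0],"roll": 40}])

```text
time_s: 2.1
tcp_pos: [0.4464, -0.31, 0.2486]
tool_rot: [0.916, 0.402, -0.0, -0.001]
ft_force: [2.0, -0.2, 0.2]
grip_width: 1.001
finger_force: 0.0
```

>>> carry_out(deltas=[{"delta_pos": [-16,24,20],"roll": 3.3},{"delta_pos": [-30.3,46.9,45],"roll": 6.6},{"delta_pos": [-30.3,46.9,80],"roll": 6.6},{"delta_pos": [-30.3,46.9,115],"roll": 6.6},{"delta_pos": [-30.3,46.9,145],"roll": 6.6},{"delta_pos": [-30.3,46.9,165],"roll": 6.6},{"delta_pos": [-30.3,46.9,165],"roll": 6.6}], hand=60)

```text
time_s: 2.68
tcp_pos: [0.4564, -0.3589, 0.0811]
tool_rot: [0.937, 0.35, -0.002, -0.003]
ft_force: [-0.3, 0.2, -0.0]
grip_width: 0.702
finger_force: 0.0
```

>>> carry_out(deltas=[{"delta_pos": [0,6.5,0],"roll": 0},{"delta_pos": [0,6.5,25],"roll": 0},{"delta_pos": [0,6.5,45],"roll": 0},{"delta_pos": [0,6.5,55],"roll": 0},{"delta_pos": [0,6.5,55],"roll": 0},{"delta_pos": [0,6.5,55],"roll": 0}])

```text
time_s: 3.18
tcp_pos: [0.4636, -0.3663, 0.0317]
tool_rot: [0.937, 0.35, 0.0, 0.0]
ft_force: [0.5, 0.1, 1.0]
grip_width: 0.706
finger_force: 0.0
```

```bash
python3 - <<'E'
from h import *
im,d=look("scene"); im2,_=look("top")
cv2.imwrite("pics/g1.png",np.hstack([cv2.resize(im[190:310,340:460],(400,400)),cv2.resize(im2[220:340,315:435],(400,400))]))
s=robot.get_state(); print(s["tcp_pos"],s["tool_rot"],s["ft_force"])
E
```

```text
[ 0.46391783 -0.36656974  0.03218407] [9.36691159e-01 3.50154769e-01 5.82465865e-04 9.85243742e-04] [ 0.93361109 -0.53958643  0.20973041]
```

View pics/g1.png

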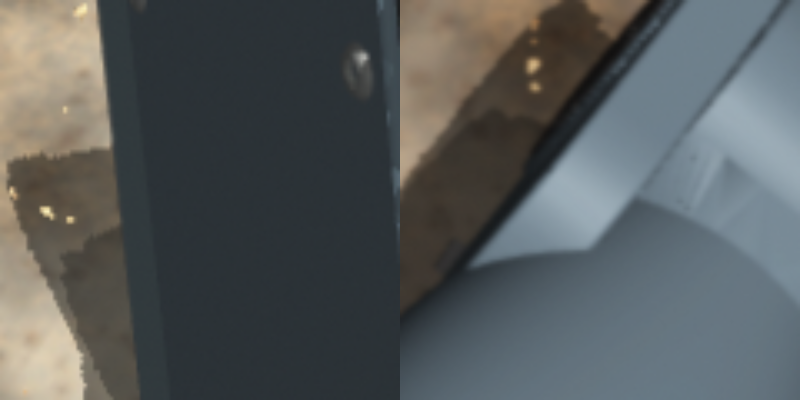

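The views are blocked by the gripper itself (dark tool body filling both crops), so I'll go by the readings and correct by 4 mm.

>>> carry_out(deltas=[{"delta_pos": [-1,-4,4],"roll": 0},{"delta_pos": [-1,-4,6],"roll": 0},{"delta_pos": [-1,-4,6],"roll": 0},{"delta_pos": [-1,-4,6],"roll": 0}])

```text
time_s: 3.62
tcp_pos: [0.4596, -0.3635, 0.0245]
tool_rot: [0.937, 0.35, 0.0, 0.0]
ft_force: [0.1, -0.3, 0.2]
grip_width: 0.704
finger_force: 0.0
```

>>> carry_out(deltas=[{"delta_pos": [0,0,0],"roll": 0},{"delta_pos": [0,0,0],"roll": 0},{"delta_pos": [0,0,0],"roll": 0},{"delta_pos": [0,0,0],"roll": 0},{"delta_pos": [0,0,0],"roll": 0},{"delta_pos": [0,0,0],"roll": 0}], hand=20, grip_force=40)

```text
time_s: 4.12
tcp_pos: [0.4598, -0.3637, 0.0246]
tool_rot: [0.937, 0.35, 0.0, 0.0]
ft_force: [-1.5, 0.3, 5.3]
grip_width: 0.343
finger_force: 40.2
```

>>> carry_out(deltas=[{"delta_pos": [0,0,-25],"roll": 0},{"delta_pos": [5,0,-55],"roll": -6},{"delta_pos": [25,-2,-84],"roll": -13},{"delta_pos": [45,-4,-84],"roll": -20},{"delta_pos": [65,-6,-84],"roll": -27},{"delta_pos": [85,-9,-84],"roll": -34},{"delta_pos": [100,-12,-84],"roll": -41},{"delta_pos": [104.6,-13.3,-84],"roll": -47.8},{"delta_pos": [104.6,-13.3,-84],"roll": -47.8},{"delta_pos": [104.6,-13.3,-84],"roll": -47.8}])

```text
time_s: 4.95
tcp_pos: [0.5297, -0.2847, 0.1081]
tool_rot: [0.716, 0.698, -0.0, -0.0]
ft_force: [-0.5, -0.6, -1.9]
grip_width: 0.344
finger_force: 40.2
```

```bash
cat >> h.py <<'E'
def st():
    s=robot.get_state(); x,y,z,w=s["tool_rot"]
    from scipy.spatial.transform import Rotation as R
    M=R.from_quat(s["tool_rot"]).as_matrix()
    print("t",round(s["time_s"],2),"tcp",(s["tcp_pos"]*1000).round(2),"xhead",np.degrees(np.arctan2(M[1,0],M[0,0])).round(2),"F",s["ft_force"].round(2),"M",s["moment"].round(2),"ff",round(s["finger_force"],1),"tilt",M[2].round(4))
    return s,M
E
python3 - <<'E'
from h import *
st(); im,d=look("scene"); im2,_=look("top")
cv2.imwrite("pics/g2.png",np.hstack([cv2.resize(im[150:300,240:390],(400,400)),cv2.resize(im2[180:300,235:355],(400,400))]))
st()
E
```

```text
t 4.95 tcp [ 529.67 -284.72  108.08] xhead 88.61 F [-0.54 -0.56 -1.92] M [ 0.01 -0.   -0.01] ff 40.2 tilt [ 1.e-04 -7.e-04 -1.e+00]
t 5.05 tcp [ 529.42 -285.3   108.24] xhead 88.53 F [ 0.02  0.05 -0.93] M [-0.04  0.03 -0.06] ff 40.2 tilt [ 0.e+00 -4.e-04 -1.e+00]
```

View pics/g2.png

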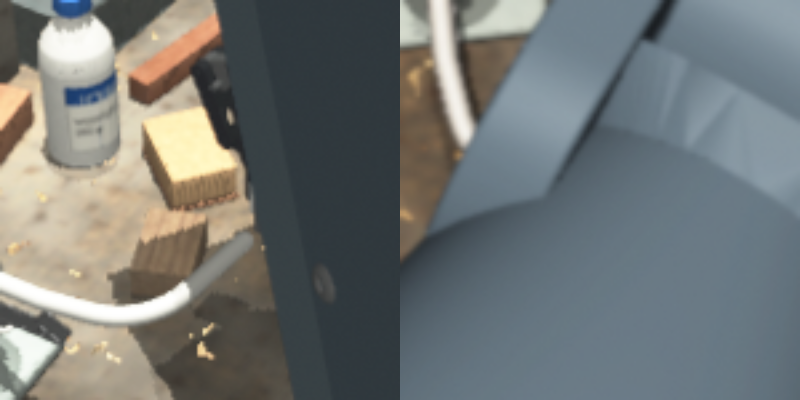

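The scene crop shows the free leg's tip at full-image (333,239), just left of the gripper; the top view is blocked. I'll cross-check the leg line from the first scene picture.

```bash
python3 - <<'E'
from rod import *
sc=cv2.imread("pics/scene0.png"); ds=np.load("scene0.npy")
# bright rod pixels in the scene view, cast to z=.107
x=np.load("rod.npy"); O,u,K,u1,n1,S,C,B,t1,t2,u2,n2,E=segs(x)
v0,v1,u0,u1_=225,285,230,345
vv,uu=np.mgrid[v0:v1,u0:u1_]; q=np.c_[uu.ravel(),vv.ravel()].astype(float)
W=pts("scene",q,depth=ds[v0:v1,u0:u1_].ravel())
m=((W[:,2]>.090)&(W[:,2]<.120)); m=cv2.morphologyEx(m.reshape(vv.shape).astype(np.uint8),cv2.MORPH_CLOSE,np.ones((3,3),np.uint8)).ravel()>0
p=pts("scene",q[m],z=.1075)[:,:2]*1000
a=(p-E)@u2; l=(p-E)@n2
for k in range(-10,65,8):
    j=(a>k)&(a<k+8)&(abs(l)<14); print(k+4,j.sum(),l[j].mean().round(2) if j.sum() else None, np.ptp(l[j]).round(1) if j.sum() else None)
Wm=W[m]*1000; aw=(Wm[:,:2]-E)@u2; lw=(Wm[:,:2]-E)@n2
j=(aw>5)&(aw<50)&(abs(lw)<14); print("depth pts lateral",lw[j].mean(),"z",np.median(Wm[j,2]),"tip",np.sort(aw[abs(lw)<9])[-4:],"n2",n2)
print(np.polyfit(aw[j],lw[j],1))
E
```

```text
-6 36 2.09 14.0
2 34 1.92 12.8
10 35 1.96 14.0
18 33 1.36 13.1
26 32 1.79 13.2
34 31 1.34 14.0
42 32 0.89 13.2
50 32 1.56 13.3
58 18 2.17 10.7
66 0 None None
depth pts lateral -0.30725618338289756 z 110.75506846599686 tip [55.7290896  57.40293835 57.92752181 58.47261958] n2 [ 0.99969748 -0.02459565]
[-0.01857375  0.19972294]
```

>>> carry_out(deltas=[{"delta_pos": [5,1.6,-0.4],"roll": 0},{"delta_pos": [11,1.6,-0.4],"roll": 0},{"delta_pos": [16,1.6,-0.4],"roll": 0},{"delta_pos": [19,1.6,-0.4],"roll": 0},{"delta_pos": [21,1.6,-0.4],"roll": 0},{"delta_pos": [23,1.6,-0.4],"roll": 0},{"delta_pos": [25,1.6,-0.4],"roll": 0},{"delta_pos": [25,1.6,-0.4],"roll": 0}])

```text
time_s: 5.72
tcp_pos: [0.532, -0.2596, 0.1088]
tool_rot: [0.715, 0.7, 0.0, -0.0]
ft_force: [0.4, -0.1, -1.9]
grip_width: 0.342
finger_force: 40.2
```

```bash
python3 -c "
from h import *
st()"
```

```text
t 5.72 tcp [ 531.99 -259.6   108.82] xhead 88.79 F [ 0.39 -0.14 -1.93] M [-0.02  0.06  0.01] ff 40.2 tilt [ 1.e-04 -0.e+00 -1.e+00]
```

>>> carry_out(deltas=[{"delta_pos": [2,0,0],"roll": 0},{"delta_pos": [4,0,0],"roll": 0},{"delta_pos": [6,0,0],"roll": 0},{"delta_pos": [6,0,0],"roll": 0}])

```text
time_s: 6.05
tcp_pos: [0.5321, -0.2536, 0.1088]
tool_rot: [0.715, 0.7, 0.0, -0.0]
ft_force: [0.0, -0.1, -1.5]
grip_width: 0.343
finger_force: 40.2
```

```bash
python3 -c "
from h import *
st()"
```

```text
t 6.05 tcp [ 532.1  -253.58  108.78] xhead 88.79 F [ 0.02 -0.12 -1.48] M [-0.03 -0.   -0.05] ff 40.2 tilt [ 1.e-04 -1.e-04 -1.e+00]
```

>>> carry_out(deltas=[{"delta_pos": [3,0,0],"roll": 0},{"delta_pos": [6,0,0],"roll": 0},{"delta_pos": [9,0,0],"roll": 0},{"delta_pos": [12,0,0],"roll": 0},{"delta_pos": [15,0,0],"roll": 0},{"delta_pos": [18,0,0],"roll": 0},{"delta_pos": [21,0,0],"roll": 0},{"delta_pos": [24,0,0],"roll": 0},{"delta_pos": [26,0,0],"roll": 0},{"delta_pos": [26,0,0],"roll": 0}])

```text
time_s: 6.88
tcp_pos: [0.5327, -0.2275, 0.1088]
tool_rot: [0.714, 0.7, 0.0, -0.0]
ft_force: [0.5, -0.7, -2.0]
grip_width: 0.343
finger_force: 40.2
```

>>> carry_out(deltas=[{"delta_pos": [0,0.8,0],"roll": 0},{"delta_pos": [0,0.8,0],"roll": 0}])

```text
time_s: 7.05
tcp_pos: [0.5334, -0.228, 0.1087]
tool_rot: [0.715, 0.7, -0.0, -0.0]
ft_force: [-1.0, 0.1, -2.1]
grip_width: 0.343
finger_force: 40.1
```

>>> carry_out(deltas=[{"delta_pos": [0,-1,0],"roll": 0},{"delta_pos": [0,-1.6,0],"roll": 0},{"delta_pos": [0,-1.6,0],"roll": 0}])

```text
time_s: 7.3
tcp_pos: [0.5317, -0.228, 0.1088]
tool_rot: [0.715, 0.7, -0.0, -0.0]
ft_force: [-0.4, -0.4, -1.8]
grip_width: 0.343
finger_force: 40.1
```

>>> carry_out(deltas=[{"delta_pos": [0,-0.8,0],"roll": 0},{"delta_pos": [0,-0.8,0],"roll": 0},{"delta_pos": [0,-0.8,0],"roll": 0}])

```text
time_s: 7.55
tcp_pos: [0.5311, -0.2279, 0.1088]
tool_rot: [0.715, 0.7, 0.0, 0.0]
ft_force: [-0.7, -0.3, -1.7]
grip_width: 0.345
finger_force: 40.1
```

>>> carry_out(deltas=[{"delta_pos": [0,-0.6,0],"roll": 0},{"delta_pos": [0,-0.6,0],"roll": 0},{"delta_pos": [0,-0.6,0],"roll": 0}])

```text
time_s: 7.8
tcp_pos: [0.5305, -0.2279, 0.1088]
tool_rot: [0.715, 0.7, 0.0, 0.0]
ft_force: [-0.0, -0.6, -1.8]
grip_width: 0.346
finger_force: 40.1
```

```bash
python3 -c "
from h import *
st()"
```

```text
t 7.8 tcp [ 530.52 -227.9   108.85] xhead 88.79 F [-0.01 -0.64 -1.84] M [-0.02 -0.08 -0.  ] ff 40.1 tilt [-1.e-04  1.e-04 -1.e+00]
```

>>> carry_out(deltas=[{"delta_pos": [0,2,0],"roll": 0},{"delta_pos": [0,3.2,0],"roll": 0},{"delta_pos": [0,3.2,0],"roll": 0},{"delta_pos": [0,3.2,0],"roll": 0}])

```text
time_s: 8.13
tcp_pos: [0.5335, -0.2279, 0.1086]
tool_rot: [0.715, 0.7, -0.0, -0.0]
ft_force: [-2.3, 0.6, -1.3]
grip_width: 0.343
finger_force: 40.3
```

```bash
python3 -c "
from h import *
st()"
```

```text
t 8.13 tcp [ 533.51 -227.89  108.61] xhead 88.79 F [-2.27  0.58 -1.26] M [-0.01  0.36 -0.03] ff 40.3 tilt [ 1.e-04 -6.e-04 -1.e+00]
```

>>> carry_out(deltas=[{"delta_pos": [0,-2,0],"roll": 0},{"delta_pos": [0,-3.6,0],"roll": 0},{"delta_pos": [0,-3.8,0],"roll": 0},{"delta_pos": [0,-3.8,0],"roll": 0},{"delta_pos": [0,-3.8,0],"roll": 0}])

```text
time_s: 8.55
tcp_pos: [0.5303, -0.2279, 0.109]
tool_rot: [0.715, 0.7, 0.0, 0.0]
ft_force: [4.8, 0.1, -3.0]
grip_width: 0.348
finger_force: 40.4
```

```bash
python3 -c "
from h import *
st()"
```

```text
t 8.55 tcp [ 530.35 -227.89  109.01] xhead 88.79 F [ 4.78  0.09 -2.95] M [-0.   -1.   -0.03] ff 40.4 tilt [-0.      0.0011 -1.    ]
```

>>> carry_out(deltas=[{"delta_pos": [0,2,0.3],"roll": 0},{"delta_pos": [4,2,0.3],"roll": 0},{"delta_pos": [8,2,0.3],"roll": 0},{"delta_pos": [12,2,0.3],"roll": 0},{"delta_pos": [16,2,0.3],"roll": 0},{"delta_pos": [20,2,0.3],"roll": 0},{"delta_pos": [22,2,0.3],"roll": 0},{"delta_pos": [22,3,0.3],"roll": 0},{"delta_pos": [22,3.9,0.3],"roll": 0},{"delta_pos": [22,3.9,0.3],"roll": 0},{"delta_pos": [22,3.9,0.3],"roll": 0}])

```text
time_s: 9.47
tcp_pos: [0.5343, -0.2061, 0.1084]
tool_rot: [0.715, 0.7, -0.0, -0.0]
ft_force: [-0.4, 0.1, -1.4]
grip_width: 0.347
finger_force: 40.8
```

```bash
python3 -c "
from h import *
st()"
```

```text
t 9.47 tcp [ 534.25 -206.12  108.43] xhead 88.78 F [-0.43  0.06 -1.37] M [ 0.04  0.01 -0.01] ff 40.8 tilt [-0.e+00 -1.e-04 -1.e+00]
```

>>> carry_out(deltas=[{"delta_pos": [0,-2,0],"roll": 0},{"delta_pos": [0,-3.6,0],"roll": 0},{"delta_pos": [0,-3.8,0],"roll": 0},{"delta_pos": [0,-3.8,0],"roll": 0},{"delta_pos": [0,-3.8,0],"roll": 0}])

```text
time_s: 9.88
tcp_pos: [0.5312, -0.2061, 0.1089]
tool_rot: [0.715, 0.7, 0.001, 0.001]
ft_force: [4.9, 0.3, -3.0]
grip_width: 0.342
finger_force: 40.9
```

```bash
python3 -c "
from h import *
st()"
```

```text
t 9.88 tcp [ 531.18 -206.12  108.86] xhead 88.78 F [ 4.93  0.25 -2.99] M [-0.05 -1.1  -0.06] ff 40.9 tilt [-2.0e-04  1.9e-03 -1.0e+00]
```

```bash
cat > plan.py <<'E'
from rod import *
from scipy.optimize import linprog
def refit(legpt,leghead,prior=(657,-125,np.radians(7.2)),Pm=P[P[:,0]<628]):
    def f(p):
        g=segs(p); E,t2,n2=g[12],g[9],g[11]
        return np.r_[res(p,Pm)/3,(p[0]-prior[0])*2,(p[1]-prior[1])*2,(p[2]-prior[2])/np.radians(1)*4,
          ((np.array(legpt)-E)@n2)/.1*5,(np.degrees(t2)-360-leghead)/.4*5, 60*max(0,p[3]-.16)/.01,60*max(0,abs(p[4])-.08)/.01]
    r=least_squares(f,[*prior,.13,0.02],x_scale=[1,1,.02,.02,.02]); return r.x,res(r.x,Pm)
def block(p,s):
    "block pose (x,y,heading deg of inward bore) centred at arclength s"
    c,t=curve(p,s); q=np.array([curve(p,k)[0] for k in np.linspace(s-15,s+15,31)])-c
    tt=np.array([-np.cos(t),-np.sin(t)]); n=np.array([-tt[1],tt[0]]); a=q@tt; b=q@n
    A=np.r_[np.c_[np.ones_like(a),a,-np.ones_like(a)],np.c_[-np.ones_like(a),-a,-np.ones_like(a)]]
    x=linprog([0,0,1],A_ub=A,b_ub=np.r_[b,-b],bounds=[(None,None)]*3).x
    pos=c+n*x[0]; return pos[0],pos[1],np.degrees(t+np.arctan(x[1])-np.pi),x[2]
def rows(p,pose,ss,off=(0,0,0)):
    "tool-frame rows from commanded pose (x,y,head)"
    h=np.radians(pose[2]); tx=np.array([np.cos(h),np.sin(h)]); ty=np.array([np.sin(h),-np.cos(h)])
    for s in ss:
        x,y,a,dev=block(p,s); a=(a+180)%360-180
        d=np.array([x-pose[0],y-pose[1]]); print("s %.0f"%s,"world %.2f %.2f %.2f"%(x,y,a),"| %.1f %.1f roll %.1f"%(d@tx,d@ty,pose[2]-a),"dev %.2f"%dev)
E
python3 - <<'E'
from plan import *
x,r=refit((531.95,-228),-92.3); print(x.round(3),np.degrees(x[2:]).round(2),"rms",np.sqrt((r**2).mean()).round(3))
np.save("p1.npy",x); g=segs(x); print("K",g[2],"S",g[5],"C",g[6],"E",g[12],"tip",g[12]+55*g[10],"slen",92+50*g[7])
L=92+50*g[7]
# residual mean signed by section (mask points minus curve)
c=np.array([curve(x,s) for s in SS],dtype=object); cp=np.array([k[0] for k in c]); ct=np.array([k[1] for k in c],float)
Pm=P[P[:,0]<628]; i=np.linalg.norm(Pm[:,None]-cp[None],axis=2).argmin(1)
sd=((Pm-cp[i])*np.c_[-np.sin(ct[i]),np.cos(ct[i])]).sum(1)
for a in range(28,210,14):
    k=(SS[i]>=a)&(SS[i]<a+14); print(a,sd[k].mean().round(2),k.sum())
rows(x,(531.2-.5,-206.1,88.78),[L+20,L+15,L+10,L+5,L,L-5,L-10,L-15,L-20,L-30,L-40,L-50,92,80,70,62,50,41])
E
```

```text
[ 6.59456e+02 -1.24208e+02  1.29000e-01  1.60000e-01  2.20000e-02] [7.39 9.17 1.27] rms 3.523
K [ 597.97151111 -132.18357774] S [ 569.2157112  -140.73366381] C [ 583.46585467 -188.65999699] E [ 533.50190815 -186.76156377] tip [ 531.41363162 -241.72190494] slen 154.19045561652734
28 0.34 41
42 0.26 55
56 0.45 59
70 0.22 59
84 -0.18 57
98 -0.64 57
112 -0.89 58
126 -0.87 58
140 -0.79 57
154 -0.03 57
168 -0.67 57
182 -0.19 59
196 -0.85 60
s 174 world 532.74 -206.75 87.82 | -0.6 2.1 roll 1.0 dev -0.00
s 169 world 532.93 -201.75 87.82 | 4.4 2.1 roll 1.0 dev -0.00
s 164 world 533.14 -196.76 87.35 | 9.4 2.2 roll 1.4 dev 0.10
s 159 world 533.47 -191.76 85.92 | 14.4 2.5 roll 2.9 dev 0.35
s 154 world 533.99 -186.78 83.53 | 19.4 2.9 roll 5.2 dev 0.63
s 149 world 534.79 -181.90 80.20 | 24.3 3.6 roll 8.6 dev 0.88
s 144 world 535.90 -177.12 75.89 | 29.1 4.6 roll 12.9 dev 1.06
s 139 world 537.35 -172.45 70.64 | 33.8 5.9 roll 18.1 dev 1.12
s 134 world 539.20 -167.93 64.91 | 38.3 7.7 roll 23.9 dev 1.12
s 124 world 544.20 -159.55 53.45 | 46.8 12.5 roll 35.3 dev 1.12
s 114 world 550.76 -152.33 41.99 | 54.2 18.9 roll 46.8 dev 1.12
s 104 world 558.63 -146.54 30.68 | 60.1 26.7 roll 58.1 dev 1.10
s 92 world 569.36 -141.21 20.85 | 65.7 37.3 roll 67.9 dev 0.63
s 80 world 580.72 -137.32 16.73 | 69.8 48.5 roll 72.0 dev 0.04
s 70 world 590.34 -134.59 14.42 | 72.8 58.1 roll 74.4 dev 0.43
s 62 world 598.14 -132.76 11.98 | 74.8 65.9 roll 76.8 dev 0.60
s 50 world 609.87 -130.66 8.31 | 77.1 77.6 roll 80.5 dev 0.22
s 41 world 618.80 -129.48 7.39 | 78.5 86.4 roll 81.4 dev -0.00
```

>>> carry_out(deltas=[{"delta_pos": [0,2.3,0],"roll": 1},{"delta_pos": [2.5,2.3,0],"roll": 1},{"delta_pos": [5,2.4,0],"roll": 1.1},{"delta_pos": [7.5,2.4,0],"roll": 1.2},{"delta_pos": [10,2.5,0],"roll": 1.6},{"delta_pos": [12,2.6,0],"roll": 2.2},{"delta_pos": [12,2.6,0],"roll": 2.2}])

```text
time_s: 10.47
tcp_pos: [0.5333, -0.1935, 0.1085]
tool_rot: [0.728, 0.686, 0.0, -0.0]
ft_force: [0.2, 0.5, -1.6]
grip_width: 0.348
finger_force: 41.2
```

```bash
python3 -c "
from h import *
st()"
```

```text
t 10.47 tcp [ 533.26 -193.46  108.5 ] xhead 86.55 F [ 0.16  0.55 -1.64] M [-0.01 -0.02  0.02] ff 41.2 tilt [ 1.e-04 -1.e-04 -1.e+00]
```

>>> carry_out(deltas=[{"delta_pos": [2.3,0.3,0],"roll": 0.7},{"delta_pos": [4.8,0.5,0],"roll": 1.8},{"delta_pos": [7.3,0.8,0],"roll": 3.0},{"delta_pos": [7.3,0.8,0],"roll": 3.0}])

```text
time_s: 10.8
tcp_pos: [0.5346, -0.1863, 0.1085]
tool_rot: [0.746, 0.666, 0.0, -0.0]
ft_force: [-1.0, 0.2, -1.7]
grip_width: 0.345
finger_force: 41.2
```

```bash
python3 -c "
from h import *
st()"
```

```text
t 10.8 tcp [ 534.59 -186.27  108.5 ] xhead 83.49 F [-0.98  0.16 -1.7 ] M [0.02 0.04 0.01] ff 41.2 tilt [ 1.e-04 -0.e+00 -1.e+00]
```

```bash
cat > nxt.py <<'E'
from plan import *
import sys
def go(ss,pf="p1.npy",k=7.):
    s,M=st(); t=s["tcp_pos"][:2]*1000-s["ft_force"][:2]/k; h=np.degrees(np.arctan2(M[1,0],M[0,0]))
    p=np.load(pf); F=s["ft_force"]; print("F tool x,y: %.2f %.2f"%(F@M[:,0],F@M[:,1]))
    # where we are: nearest s and lateral offset from plan
    q=[(np.hypot(*(np.array(block(p,a)[:2])-t)),a) for a in np.arange(35,185,1.)]; a=min(q)[1]; b=block(p,a)
    hb=np.radians(b[2]); d=t-np.array(b[:2]); print("at s~%.0f  lateral(tool y) %.2f  head err %.2f"%(a,d@[np.sin(hb),-np.cos(hb)],((h-b[2]+180)%360)-180))
    rows(p,(t[0],t[1],h),ss)
if __name__=="__main__": go([float(v) for v in sys.argv[2:]],sys.argv[1])
E
python3 nxt.py p1.npy 151 148 145 142 139
```

```text
t 10.8 tcp [ 534.59 -186.27  108.5 ] xhead 83.49 F [-0.98  0.16 -1.7 ] M [0.02 0.04 0.01] ff 41.2 tilt [ 1.e-04 -0.e+00 -1.e+00]
F tool x,y: 0.05 -0.99
at s~154  lateral(tool y) 0.67  head err 0.06
s 151 world 534.47 -183.66 81.52 | 2.6 -0.6 roll 2.0 dev 0.80
s 148 world 535.03 -180.75 79.26 | 5.5 -0.3 roll 4.2 dev 0.93
s 145 world 535.70 -177.89 76.66 | 8.5 0.0 roll 6.8 dev 1.04
s 142 world 536.49 -175.06 73.71 | 11.4 0.5 roll 9.8 dev 1.10
s 139 world 537.41 -172.28 70.42 | 14.2 1.1 roll 13.1 dev 1.12
```

>>> carry_out(deltas=[{"delta_pos": [2.6,-0.3,0],"roll": 2.0},{"delta_pos": [5.5,-0.2,0],"roll": 4.2},{"delta_pos": [8.5,0.1,0],"roll": 6.8},{"delta_pos": [8.5,0.1,0],"roll": 6.8}])

```text
time_s: 11.13
tcp_pos: [0.5357, -0.1779, 0.1085]
tool_rot: [0.784, 0.62, 0.0, 0.0]
ft_force: [0.4, -0.3, -2.1]
grip_width: 0.346
finger_force: 41.2
```

```bash
python3 nxt.py p1.npy 142 139 136
```

```text
t 11.13 tcp [ 535.68 -177.93  108.55] xhead 76.68 F [ 0.41 -0.29 -2.1 ] M [-0.01  0.01 -0.01] ff 41.2 tilt [ 1.e-04  1.e-04 -1.e+00]
F tool x,y: -0.19 0.47
at s~145  lateral(tool y) -0.07  head err 0.02
s 142 world 536.49 -175.06 73.71 | 3.0 0.2 roll 3.0 dev 1.10
s 139 world 537.41 -172.28 70.42 | 5.9 0.4 roll 6.3 dev 1.12
s 136 world 538.48 -169.54 66.98 | 8.8 0.9 roll 9.7 dev 1.12
```

Essentially free. Continuing in the same way.

>>> carry_out(deltas=[{"delta_pos": [1.5,0.1,0],"roll": 1.5},{"delta_pos": [3.0,0.2,0],"roll": 3.0},{"delta_pos": [4.5,0.3,0],"roll": 4.6},{"delta_pos": [5.9,0.5,0],"roll": 6.3},{"delta_pos": [5.9,0.5,0],"roll": 6.3}])

```text
time_s: 11.55
tcp_pos: [0.5374, -0.1726, 0.1085]
tool_rot: [0.817, 0.577, 0.0, 0.0]
ft_force: [0.2, 0.1, -1.6]
grip_width: 0.34
finger_force: 41.2
```

```bash
python3 nxt.py p1.npy 136 133 130
```

```text
t 11.55 tcp [ 537.45 -172.61  108.49] xhead 70.49 F [ 0.17  0.15 -1.63] M [-0.01  0.02  0.01] ff 41.2 tilt [ 0.  0. -1.]
F tool x,y: 0.20 0.11
at s~139  lateral(tool y) 0.13  head err 0.08
s 136 world 538.48 -169.54 66.98 | 3.3 -0.0 roll 3.5 dev 1.12
s 133 world 539.70 -166.88 63.54 | 6.2 0.2 roll 7.0 dev 1.12
s 130 world 541.09 -164.30 60.10 | 9.1 0.7 roll 10.4 dev 1.12
```

>>> carry_out(deltas=[{"delta_pos": [1.7,0,0],"roll": 1.7},{"delta_pos": [3.3,0,0],"roll": 3.5},{"delta_pos": [4.8,0.1,0],"roll": 5.2},{"delta_pos": [6.2,0.3,0],"roll": 7.0},{"delta_pos": [6.2,0.3,0],"roll": 7.0}])

```text
time_s: 11.97
tcp_pos: [0.5398, -0.1669, 0.1085]
tool_rot: [0.85, 0.526, -0.0, 0.0]
ft_force: [-0.1, 0.6, -1.8]
grip_width: 0.346
finger_force: 41.2
```

```bash
python3 nxt.py p1.npy 130 127 124
```

```text
t 11.97 tcp [ 539.79 -166.9   108.49] xhead 63.52 F [-0.09  0.65 -1.77] M [-0.01  0.01  0.  ] ff 41.2 tilt [-0.  0. -1.]
F tool x,y: 0.54 -0.37
at s~133  lateral(tool y) 0.14  head err -0.02
s 130 world 541.09 -164.30 60.10 | 3.0 -0.0 roll 3.4 dev 1.12
s 127 world 542.62 -161.80 56.67 | 5.9 0.2 roll 6.9 dev 1.12
s 124 world 544.31 -159.40 53.23 | 8.8 0.7 roll 10.3 dev 1.12
```

>>> carry_out(deltas=[{"delta_pos": [1.5,0,0],"roll": 1.7},{"delta_pos": [3.0,0,0],"roll": 3.4},{"delta_pos": [4.5,0.1,0],"roll": 5.1},{"delta_pos": [5.9,0.3,0],"roll": 6.9},{"delta_pos": [7.4,0.5,0],"roll": 8.6},{"delta_pos": [8.8,0.7,0],"roll": 10.3},{"delta_pos": [8.8,0.7,0],"roll": 10.3}])

```text
time_s: 12.55
tcp_pos: [0.5443, -0.1593, 0.1085]
tool_rot: [0.894, 0.448, -0.0, -0.0]
ft_force: [-0.8, 0.1, -0.7]
grip_width: 0.345
finger_force: 41.2
```

```bash
python3 nxt.py p1.npy 121 118 115
```

```text
t 12.55 tcp [ 544.31 -159.33  108.47] xhead 53.25 F [-0.82  0.07 -0.68] M [ 0.08  0.08 -0.03] ff 41.2 tilt [-0.e+00 -1.e-04 -1.e+00]
F tool x,y: -0.44 -0.70
at s~124  lateral(tool y) 0.06  head err 0.02
s 121 world 546.13 -157.10 49.79 | 2.8 0.0 roll 3.5 dev 1.12
s 118 world 548.09 -154.92 46.35 | 5.7 0.3 roll 6.9 dev 1.12
s 115 world 550.18 -152.86 42.92 | 8.6 0.7 roll 10.3 dev 1.12
```

>>> carry_out(deltas=[{"delta_pos": [1.4,0,0],"roll": 1.7},{"delta_pos": [2.8,0,0],"roll": 3.4},{"delta_pos": [4.3,0.1,0],"roll": 5.1},{"delta_pos": [5.7,0.2,0],"roll": 6.9},{"delta_pos": [7.2,0.4,0],"roll": 8.6},{"delta_pos": [8.6,0.6,0],"roll": 10.3},{"delta_pos": [8.6,0.6,0],"roll": 10.3}])

```text
time_s: 13.13
tcp_pos: [0.55, -0.1528, 0.1085]
tool_rot: [0.931, 0.366, 0.0, -0.0]
ft_force: [0.5, 0.3, -2.1]
grip_width: 0.344
finger_force: 41.2
```

```bash
python3 nxt.py p1.npy 112 109 106
```

```text
t 13.13 tcp [ 549.98 -152.85  108.48] xhead 42.96 F [ 0.49  0.25 -2.07] M [ 0.02 -0.01 -0.04] ff 41.2 tilt [ 0. -0. -1.]
F tool x,y: 0.53 0.15
at s~115  lateral(tool y) -0.17  head err 0.04
s 112 world 552.39 -150.93 39.48 | 3.1 0.3 roll 3.5 dev 1.12
s 109 world 554.71 -149.13 36.04 | 6.1 0.5 roll 6.9 dev 1.12
s 106 world 557.13 -147.48 32.62 | 9.0 1.0 roll 10.3 dev 1.11
```

>>> carry_out(deltas=[{"delta_pos": [1.6,0.1,0],"roll": 1.7},{"delta_pos": [3.1,0.2,0],"roll": 3.5},{"delta_pos": [4.6,0.3,0],"roll": 5.2},{"delta_pos": [6.1,0.4,0],"roll": 6.9},{"delta_pos": [7.6,0.6,0],"roll": 8.6},{"delta_pos": [9.0,0.9,0],"roll": 10.3},{"delta_pos": [9.0,0.9,0],"roll": 10.3}])

```text
time_s: 13.72
tcp_pos: [0.5572, -0.1474, 0.1085]
tool_rot: [0.96, 0.281, 0.0, 0.0]
ft_force: [-0.6, 0.2, -1.1]
grip_width: 0.349
finger_force: 41.2
```

```bash
python3 nxt.py p1.npy 103 100 97 94 91
```

```text
t 13.72 tcp [ 557.23 -147.42  108.47] xhead 32.66 F [-0.6   0.22 -1.13] M [ 0.01  0.02 -0.04] ff 41.2 tilt [ 0.  0. -1.]
F tool x,y: -0.38 -0.51
at s~106  lateral(tool y) 0.08  head err 0.04
s 103 world 559.63 -145.94 29.46 | 2.8 -0.0 roll 3.2 dev 1.08
s 100 world 562.19 -144.51 26.65 | 5.7 0.2 roll 6.0 dev 1.00
s 97 world 564.83 -143.19 24.19 | 8.6 0.5 roll 8.5 dev 0.88
s 94 world 567.52 -141.97 22.07 | 11.6 0.9 roll 10.6 dev 0.74
s 91 world 570.29 -140.84 20.30 | 14.5 1.4 roll 12.4 dev 0.58
```

>>> carry_out(deltas=[{"delta_pos": [1.4,0,0],"roll": 1.6},{"delta_pos": [2.8,0,0],"roll": 3.2},{"delta_pos": [4.3,0.1,0],"roll": 4.6},{"delta_pos": [5.7,0.2,0],"roll": 6.0},{"delta_pos": [7.2,0.3,0],"roll": 7.3},{"delta_pos": [8.6,0.5,0],"roll": 8.5},{"delta_pos": [8.6,0.5,0],"roll": 8.5}])

```text
time_s: 14.3
tcp_pos: [0.5648, -0.1431, 0.1085]
tool_rot: [0.978, 0.209, 0.0, -0.0]
ft_force: [-0.6, -0.1, -1.7]
grip_width: 0.344
finger_force: 41.2
```

```bash
python3 nxt.py p1.npy 94 91 88 84 80
```

```text
t 14.3 tcp [ 564.79 -143.1   108.48] xhead 24.08 F [-0.56 -0.1  -1.74] M [-0.03 -0.06  0.01] ff 41.2 tilt [ 0. -0. -1.]
F tool x,y: -0.55 -0.14
at s~97  lateral(tool y) -0.07  head err -0.11
s 94 world 567.52 -141.97 22.07 | 2.9 0.1 roll 2.0 dev 0.74
s 91 world 570.29 -140.84 20.30 | 5.9 0.2 roll 3.8 dev 0.58
s 88 world 573.11 -139.79 18.87 | 8.9 0.3 roll 5.2 dev 0.40
s 84 world 576.90 -138.51 17.49 | 12.9 0.7 roll 6.6 dev 0.19
s 80 world 580.72 -137.32 16.73 | 16.8 1.2 roll 7.3 dev 0.04
```

>>> carry_out(deltas=[{"delta_pos": [1.5,0,0],"roll": 1.0},{"delta_pos": [2.9,0.1,0],"roll": 2.0},{"delta_pos": [4.4,0.1,0],"roll": 2.9},{"delta_pos": [5.9,0.2,0],"roll": 3.8},{"delta_pos": [7.4,0.3,0],"roll": 4.5},{"delta_pos": [8.9,0.4,0],"roll": 5.2},{"delta_pos": [10.9,0.6,0],"roll": 6.0},{"delta_pos": [10.9,0.6,0],"roll": 6.0}])

```text
time_s: 14.97
tcp_pos: [0.5752, -0.1391, 0.1085]
tool_rot: [0.988, 0.157, 0.0, 0.0]
ft_force: [-0.1, -0.3, -0.6]
grip_width: 0.344
finger_force: 41.2
```

```bash
python3 nxt.py p1.npy 83 80 77 74 70 66 62
```

```text
t 14.97 tcp [ 575.18 -139.1   108.49] xhead 18.02 F [-0.08 -0.27 -0.55] M [0.01 0.   0.03] ff 41.2 tilt [ 1.e-04  0.e+00 -1.e+00]
F tool x,y: -0.16 0.23
at s~86  lateral(tool y) -0.01  head err -0.08
s 83 world 577.85 -138.20 17.25 | 2.8 0.0 roll 0.8 dev 0.14
s 80 world 580.72 -137.32 16.73 | 5.8 0.1 roll 1.3 dev 0.04
s 77 world 583.59 -136.46 16.56 | 8.8 0.1 roll 1.5 dev -0.00
s 74 world 586.48 -135.63 15.65 | 11.8 0.2 roll 2.4 dev 0.22
s 70 world 590.34 -134.59 14.42 | 15.8 0.4 roll 3.6 dev 0.43
s 66 world 594.23 -133.63 13.20 | 19.8 0.7 roll 4.8 dev 0.56
s 62 world 598.14 -132.76 11.98 | 23.8 1.1 roll 6.0 dev 0.60
```

>>> carry_out(deltas=[{"delta_pos": [1.4,0,0],"roll": 0.4},{"delta_pos": [2.8,0,0],"roll": 0.8},{"delta_pos": [4.3,0.1,0],"roll": 1.1},{"delta_pos": [5.8,0.1,0],"roll": 1.3},{"delta_pos": [7.3,0.1,0],"roll": 1.4},{"delta_pos": [8.8,0.1,0],"roll": 1.6},{"delta_pos": [10.8,0.2,0],"roll": 2.1},{"delta_pos": [10.8,0.2,0],"roll": 2.1}])

```text
time_s: 15.63
tcp_pos: [0.5858, -0.1359, 0.1086]
tool_rot: [0.99, 0.139, 0.0, 0.0]
ft_force: [0.0, -1.1, -0.2]
grip_width: 0.345
finger_force: 41.3
```

```bash
python3 nxt.py p1.npy 72 69 66 63 60
```

```text
t 15.63 tcp [ 585.77 -135.93  108.59] xhead 15.95 F [ 0.05 -1.12 -0.24] M [ 0.11 -0.17  0.04] ff 41.3 tilt [ 6.e-04  1.e-04 -1.e+00]
F tool x,y: -0.26 1.09
at s~75  lateral(tool y) -0.05  head err 0.00
s 72 world 588.41 -135.10 15.03 | 2.7 0.1 roll 0.9 dev 0.33
s 69 world 591.31 -134.34 14.12 | 5.7 0.1 roll 1.8 dev 0.47
s 66 world 594.23 -133.63 13.20 | 8.7 0.3 roll 2.8 dev 0.56
s 63 world 597.16 -132.97 12.28 | 11.7 0.4 roll 3.7 dev 0.60
s 60 world 600.01 -132.37 11.36 | 14.6 0.6 roll 4.6 dev 0.59
```

>>> carry_out(deltas=[{"delta_pos": [1.4,0.2,0],"roll": 0.5},{"delta_pos": [2.7,0.3,0],"roll": 0.9},{"delta_pos": [4.2,0.3,0],"roll": 1.4},{"delta_pos": [5.7,0.3,0],"roll": 1.8},{"delta_pos": [5.7,0.3,0],"roll": 1.8}])

```text
time_s: 16.05
tcp_pos: [0.5911, -0.1347, 0.1085]
tool_rot: [0.992, 0.123, 0.0, 0.0]
ft_force: [0.8, -0.1, -0.3]
grip_width: 0.342
finger_force: 41.3
```

```bash
python3 nxt.py p1.npy 69 66 63 60 57
```

```text
t 16.05 tcp [ 591.09 -134.7   108.51] xhead 14.15 F [ 0.83 -0.11 -0.34] M [-0.01 -0.09  0.02] ff 41.3 tilt [ 3.e-04  1.e-04 -1.e+00]
F tool x,y: 0.78 0.31
at s~69  lateral(tool y) 0.25  head err 0.03
s 69 world 591.31 -134.34 14.12 | 0.4 -0.3 roll 0.0 dev 0.47
s 66 world 594.23 -133.63 13.20 | 3.4 -0.2 roll 0.9 dev 0.56
s 63 world 597.16 -132.97 12.28 | 6.4 -0.2 roll 1.9 dev 0.60
s 60 world 600.01 -132.37 11.36 | 9.3 -0.0 roll 2.8 dev 0.59
s 57 world 602.96 -131.80 10.44 | 12.3 0.1 roll 3.7 dev 0.53
```

>>> carry_out(deltas=[{"delta_pos": [1.5,0,0],"roll": 0.4},{"delta_pos": [3,0,0],"roll": 0.9},{"delta_pos": [4.5,0,0],"roll": 1.4},{"delta_pos": [6,0,0],"roll": 1.9},{"delta_pos": [7.5,0.1,0],"roll": 2.3},{"delta_pos": [7.5,0.1,0],"roll": 2.3}])

```text
time_s: 16.55
tcp_pos: [0.5984, -0.133, 0.1085]
tool_rot: [0.995, 0.103, 0.0, -0.0]
ft_force: [1.1, 0.2, -0.3]
grip_width: 0.344
finger_force: 41.3
```

```bash
python3 nxt.py p1.npy 60 57 54 51 48 45 42
```

```text
t 16.55 tcp [ 598.37 -132.96  108.48] xhead 11.85 F [ 1.13  0.22 -0.35] M [ 0.02 -0.12  0.02] ff 41.3 tilt [ 2.e-04  0.e+00 -1.e+00]
F tool x,y: 1.15 0.02
at s~62  lateral(tool y) 0.24  head err -0.12
s 60 world 600.01 -132.37 11.36 | 1.9 -0.2 roll 0.5 dev 0.59
s 57 world 602.96 -131.80 10.44 | 4.9 -0.2 roll 1.4 dev 0.53
s 54 world 605.92 -131.28 9.53 | 7.9 -0.1 roll 2.3 dev 0.43
s 51 world 608.89 -130.81 8.61 | 10.9 0.1 roll 3.2 dev 0.28
s 48 world 611.86 -130.39 7.70 | 13.9 0.3 roll 4.2 dev 0.08
s 45 world 614.83 -130.00 7.39 | 16.9 0.5 roll 4.5 dev -0.00
s 42 world 617.81 -129.61 7.39 | 19.9 0.7 roll 4.5 dev -0.00
```

>>> carry_out(deltas=[{"delta_pos": [1.9,-0.1,0],"roll": 0.5},{"delta_pos": [3.4,-0.1,0],"roll": 1.0},{"delta_pos": [4.9,-0.1,0],"roll": 1.4},{"delta_pos": [6.4,-0.1,0],"roll": 1.9},{"delta_pos": [7.9,-0.1,0],"roll": 2.3},{"delta_pos": [9.4,0,0],"roll": 2.8},{"delta_pos": [9.4,0,0],"roll": 2.8}])

```text
time_s: 17.13
tcp_pos: [0.6076, -0.131, 0.1085]
tool_rot: [0.997, 0.079, 0.0, -0.0]
ft_force: [0.1, 0.4, 0.3]
grip_width: 0.343
finger_force: 41.3
```

```bash
python3 nxt.py p1.npy 51 48 45 43 41 39
```

```text
t 17.13 tcp [ 607.57 -131.03  108.48] xhead 9.05 F [0.06 0.44 0.27] M [-0.05 -0.11 -0.04] ff 41.3 tilt [ 2.e-04  0.e+00 -1.e+00]
F tool x,y: 0.13 -0.42
at s~52  lateral(tool y) 0.07  head err 0.13
s 51 world 608.89 -130.81 8.61 | 1.4 -0.1 roll 0.4 dev 0.28
s 48 world 611.86 -130.39 7.70 | 4.4 -0.0 roll 1.4 dev 0.08
s 45 world 614.83 -130.00 7.39 | 7.4 0.1 roll 1.7 dev -0.00
s 43 world 616.81 -129.74 7.39 | 9.3 0.1 roll 1.7 dev -0.00
s 41 world 618.80 -129.48 7.39 | 11.3 0.2 roll 1.7 dev -0.00
s 39 world 620.78 -129.22 7.39 | 13.3 0.2 roll 1.7 dev -0.00
```

>>> carry_out(deltas=[{"delta_pos": [1.4,0,0],"roll": 0.4},{"delta_pos": [2.9,0,0],"roll": 0.9},{"delta_pos": [4.4,0,0],"roll": 1.4},{"delta_pos": [5.9,0,0],"roll": 1.6},{"delta_pos": [7,0.1,0],"roll": 1.7},{"delta_pos": [7,0.1,0],"roll": 1.7}])

```text
time_s: 17.63
tcp_pos: [0.6144, -0.1301, 0.1085]
tool_rot: [0.998, 0.064, 0.0, -0.0]
ft_force: [1.3, -0.2, -0.9]
grip_width: 0.345
finger_force: 41.3
```

```bash
python3 nxt.py p1.npy 45 43 41
```

```text
t 17.63 tcp [ 614.44 -130.06  108.49] xhead 7.38 F [ 1.31 -0.18 -0.94] M [ 0.03 -0.07 -0.02] ff 41.3 tilt [ 2.e-04  0.e+00 -1.e+00]
F tool x,y: 1.27 0.35
at s~46  lateral(tool y) -0.04  head err -0.01
s 45 world 614.83 -130.00 7.39 | 0.6 0.0 roll -0.0 dev -0.00
s 43 world 616.81 -129.74 7.39 | 2.6 0.0 roll -0.0 dev -0.00
s 41 world 618.80 -129.48 7.39 | 4.6 0.0 roll -0.0 dev -0.00
```

>>> carry_out(deltas=[{"delta_pos": [1,0,0],"roll": 0},{"delta_pos": [2,0,0],"roll": 0},{"delta_pos": [2,0,0],"roll": 0}])

```text
time_s: 17.88
tcp_pos: [0.6165, -0.1298, 0.1085]
tool_rot: [0.998, 0.064, 0.0, -0.0]
ft_force: [0.9, 0.3, -1.7]
grip_width: 0.348
finger_force: 41.2
```

```bash
python3 nxt.py p1.npy 43 41
```

```text
t 17.88 tcp [ 616.51 -129.8   108.52] xhead 7.39 F [ 0.93  0.33 -1.72] M [ 0.03 -0.33  0.02] ff 41.2 tilt [ 4.e-04  0.e+00 -1.e+00]
F tool x,y: 0.96 -0.20
at s~43  lateral(tool y) 0.05  head err 0.00
s 43 world 616.81 -129.74 7.39 | 0.4 -0.0 roll 0.0 dev -0.00
s 41 world 618.80 -129.48 7.39 | 2.4 -0.0 roll 0.0 dev -0.00
```

>>> carry_out(deltas=[{"delta_pos": [0.7,0,0],"roll": 0},{"delta_pos": [0.7,0,0],"roll": 0},{"delta_pos": [0.7,0,0],"roll": 0}])

```text
time_s: 18.13
tcp_pos: [0.6168, -0.1297, 0.1084]
tool_rot: [0.998, 0.064, -0.0, -0.0]
ft_force: [0.2, -0.4, -1.7]
grip_width: 0.344
finger_force: 41.2
```

>>> carry_out(deltas=[{"delta_pos": [0.7,0,0],"roll": 0},{"delta_pos": [0.7,0,0],"roll": 0},{"delta_pos": [0.7,0,0],"roll": 0}])

```text
time_s: 18.38
tcp_pos: [0.6175, -0.1297, 0.1085]
tool_rot: [0.998, 0.064, -0.0, 0.0]
ft_force: [-0.1, 1.2, -2.1]
grip_width: 0.34
finger_force: 41.2
```

```bash
python3 nxt.py p1.npy 41
```

```text
t 18.38 tcp [ 617.55 -129.68  108.46] xhead 7.38 F [-0.09  1.16 -2.12] M [ 0.03 -0.01  0.04] ff 41.2 tilt [-0.  0. -1.]
F tool x,y: 0.05 -1.16
at s~42  lateral(tool y) 0.20  head err -0.01
s 41 world 618.80 -129.48 7.39 | 1.3 -0.2 roll -0.0 dev -0.00
```

>>> carry_out(deltas=[{"delta_pos": [0.7,0,0],"roll": 0},{"delta_pos": [0.7,0,0],"roll": 0},{"delta_pos": [0.7,0,0],"roll": 0}])

```text
time_s: 18.63
tcp_pos: [0.618, -0.1296, 0.1084]
tool_rot: [0.998, 0.064, -0.0, 0.0]
ft_force: [-3.5, -0.3, -1.6]
grip_width: 0.342
finger_force: 41.3
```

>>> carry_out(deltas=[{"delta_pos": [0.7,0,0],"roll": 0},{"delta_pos": [0.7,0,0],"roll": 0},{"delta_pos": [0.7,0,0],"roll": 0}])

```text
time_s: 18.88
tcp_pos: [0.618, -0.1296, 0.1083]
tool_rot: [0.998, 0.064, -0.001, 0.0]
ft_force: [-9.3, -0.0, 1.5]
grip_width: 0.342
finger_force: 41.8
```

```bash
python3 nxt.py p1.npy 41
```

```text
t 18.88 tcp [ 618.02 -129.58  108.32] xhead 7.38 F [-9.26 -0.04  1.53] M [-0.21  1.6   0.1 ] ff 41.8 tilt [-1.8e-03 -1.0e-04 -1.0e+00]
F tool x,y: -9.19 -1.15
at s~40  lateral(tool y) 0.16  head err -0.01
s 41 world 618.80 -129.48 7.39 | -0.5 -0.2 roll -0.0 dev -0.00
```

>>> carry_out(deltas=[{"delta_pos": [-1.2,0,0],"roll": 0},{"delta_pos": [-2.4,0,0],"roll": 0},{"delta_pos": [-3.3,0,0],"roll": 0},{"delta_pos": [-3.3,0,0],"roll": 0}])

```text
time_s: 19.22
tcp_pos: [0.6164, -0.1299, 0.1088]
tool_rot: [0.998, 0.064, 0.001, -0.0]
ft_force: [4.9, 0.7, -3.3]
grip_width: 0.347
finger_force: 41.0
```

```bash
python3 nxt.py p1.npy 41
```

```text
t 19.22 tcp [ 616.39 -129.85  108.8 ] xhead 7.39 F [ 4.88  0.72 -3.28] M [ 0.17 -1.01 -0.01] ff 41.0 tilt [ 1.8e-03  1.0e-04 -1.0e+00]
F tool x,y: 4.93 -0.09
at s~44  lateral(tool y) 0.07  head err 0.00
s 41 world 618.80 -129.48 7.39 | 3.1 -0.1 roll 0.0 dev -0.00
```

Pulling back is stopped 1.6 mm behind home with 4.9 N, so the catch is up. I'll push home lightly, lower until the block hangs on the rod, and check.

>>> carry_out(deltas=[{"delta_pos": [1.2,0,0],"roll": 0},{"delta_pos": [2.4,0,0],"roll": 0},{"delta_pos": [2.4,0,0],"roll": 0},{"delta_pos": [2.3,0,0.7],"roll": 0},{"delta_pos": [2.3,0,1.4],"roll": 0},{"delta_pos": [2.3,0,1.4],"roll": 0}])

```text
time_s: 19.72
tcp_pos: [0.6179, -0.1296, 0.1071]
tool_rot: [0.998, 0.064, -0.0, -0.0]
ft_force: [-1.2, 1.4, -0.3]
grip_width: 0.341
finger_force: 41.4
```

```bash
python3 nxt.py p1.npy 41
```

```text
t 19.72 tcp [ 617.9  -129.62  107.08] xhead 7.38 F [-1.17  1.37 -0.32] M [-0.04  0.01  0.03] ff 41.4 tilt [-0. -0. -1.]
F tool x,y: -0.98 -1.51
at s~42  lateral(tool y) 0.24  head err -0.01
s 41 world 618.80 -129.48 7.39 | 0.8 -0.2 roll -0.0 dev -0.00
```

>>> carry_out(deltas=[{"delta_pos": [0,-0.2,0],"roll": 0},{"delta_pos": [0,-0.2,0],"roll": 0},{"delta_pos": [0,-0.2,0],"roll": 0},{"delta_pos": [0,-0.2,0],"roll": 0},{"delta_pos": [0,-0.2,0],"roll": 0},{"delta_pos": [0,-0.2,0],"roll": 0}], hand=50)

```text
time_s: 20.22
tcp_pos: [0.6179, -0.1294, 0.1071]
tool_rot: [0.998, 0.064, 0.0, -0.0]
ft_force: [0.0, 0.3, 0.4]
grip_width: 0.585
finger_force: 0.0
```

>>> carry_out(deltas=[{"delta_pos": [0,0,-8],"roll": 0},{"delta_pos": [0,0,-20],"roll": 0},{"delta_pos": [0,0,-40],"roll": 0},{"delta_pos": [0,0,-70],"roll": 0},{"delta_pos": [0,0,-100],"roll": 0},{"delta_pos": [-30,0,-120],"roll": 0},{"delta_pos": [-65,0,-130],"roll": 0},{"delta_pos": [-100,0,-130],"roll": 0},{"delta_pos": [-135,0,-130],"roll": 0},{"delta_pos": [-170,0,-130],"roll": 0},{"delta_pos": [-200,0,-130],"roll": 0},{"delta_pos": [-200,0,-130],"roll": 0}])

```text
time_s: 21.22
tcp_pos: [0.4153, -0.1553, 0.2382]
tool_rot: [0.998, 0.064, -0.0, 0.0]
ft_force: [0.2, 1.7, 0.9]
grip_width: 0.585
finger_force: 0.0
```

```bash
python3 - <<'E'
from h import *
st(); im,d=look("scene"); im2,_=look("top")
cv2.imwrite("pics/end.png",np.hstack([cv2.resize(im[215:305,180:270],(400,400),interpolation=cv2.INTER_CUBIC),cv2.resize(im2[130:230,200:300],(400,400),interpolation=cv2.INTER_CUBIC)]))
E
```

```text
t 21.22 tcp [ 415.34 -155.32  238.21] xhead 7.31 F [0.23 1.72 0.95] M [-0.   -0.01 -0.04] ff 0.0 tilt [-3.e-04  4.e-04 -1.e+00]
```

View pics/end.png

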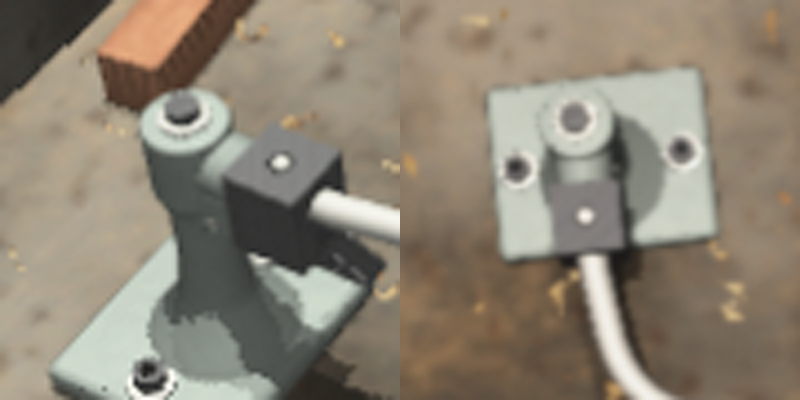

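The final picture shows the block upright and flush against the socket, at crop (285,195) in the scene view and (588,215) in the top view. The robot is clear of everything, so I'm handing in.

```bash
python3 -c "
from cell import robot
print(robot.close_job())"
```

```text
the job is handed in; nothing more can be done
None
```

The stop block is home against the socket and hanging upright, the catch held against a 5 N pull-back, measured wrist force peaked at about 9 N, no bystander was touched on purpose (not re-checked in a picture), and the job was handed in at about 21 s.

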